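# Extract a filter cassette with its lever and stand it to drain

## Robot

A 7-joint arm with a two-finger parallel gripper is mounted at the origin on a cart in front of the work surface, level with it; the furniture and walls round the work are solid. World frame = base frame: x ahead of the robot, y to its left, z up, the work surface at z = 0. Lengths are in m, angles in rad, forces in N, time in s.
With the tool pointing down it reaches from about 0.35 to 0.9 m from the base axis. Payload 8.1 kg.
Tool frame: the origin (TCP) lies at the very end of the fingers, on their centre line; the grasp point (between the pads) lies 19 mm behind it (arm.tcp_to_grasp is the distance from the TCP to the grasp point, in m); z points along the fingers, y is the line along which they close (so a half turn about z gives the same grasp; the last joint's range is limited). The gripper opens to 92 mm and grips with 3 to 60 N. Pads are 19 mm wide; open, the fingers measure 130 mm over their backs; the gripper's body (75 mm by 190 mm) begins 47 mm behind the grasp point.
Start: joints at [1.245, 0.434, 0.025, 1.573, -0.012, 1.134, -0.075], TCP at [0.138, -0.61, 0.227] pointing down, gripper open.
Joint ranges: [-2.62, 2.62], [-0.44, 2.09], [-1.27, 1.32], [0.08, 2.57], [-1.32, 4.46], [0.12, 2], [-2.74, 2.74]. Speed limits (rad/s): [2.22, 2.22, 3.01, 3.01, 3.14, 3.14, 3.14].

## Interface

Orientations are given as a rotation vector (axis times angle).
In Python, from cell import arm gives the robot as it stands.
- The arm moves only by the shell command python3 nudge.py [FORCE], which reads ROWS from standard input. ROWS is a JSON list of rows, 1 to 10 of them, each written [[dx, dy, dz], turn, opening]: dx, dy, dz in m, then a turn about the tool's z in rad, then the opening from 0.0 (shut) to 1.0 (fully open); each row shifts and turns the commanded pose from where the row before left it, along the tool's axes as they then stand; what a row does not reach is not made up. A row lasts 1/10 s, in which the tool goes at most 0.05 m and 0.15 rad, less where a joint would pass 70% of its speed; a pose out of reach is approached as far as the arm can. The fingers move at their own pace and stop on an object; FORCE is the grip in N (left out, the last holds). Time passes only in rows, so rows that do not move let the fingers close. It prints the time, the measured TCP pose, the force, the opening and the grip force at its end. Input that does not fit is refused with a message, and nothing moves.
- arm.observe(): the state, without advancing time (a new reading comes with each control period).
- arm.get_image(name): name is "scene" or "top"; returns a dict with "image" (400x640x3 uint8, blue, green, red), "fx", "fy", "cx", "cy" (pixels), "cam_to_world" (4x4, takes a point from camera to world coordinates). Camera axes: x right, y down, z forward; pixel columns grow to the right and rows downward; lengths in m; the calibration is good to about 2 mm. A picture is of the moment at which its call begins. There is no depth.
- arm.sign_off(): hands the job in; it is judged then, once.
The state is a dict: "clock": time; "joints": joint angles; "dq": joint speeds; "joint_efforts": joint torques, N m; "position": TCP position; "ee_rot": TCP orientation; "force": force on the tool from outside, world axes, zero at the start; "ft_torque": the same for the moment, N m; "width": opening from 0.0 (shut) to 1.0 (fully open); "gripper_force": force on a finger pad.
Only numpy, scipy, OpenCV 4.12 (cv2) and the standard library are available. Lean on these libraries where they do the work, as an engineer would, in place of code of your own. Each camera call takes 0.05 s, during which the arm holds its last target. There are 200 camera calls.

## Task

Press the red cross bar of the filter unit's extractor lever right down to its stop, so that the orange-topped filter cassette comes up proud of its slanting slot. Then draw the cassette out along the slot by its top edge, without wrenching it, and stand it gently, orange edge up, in the drain rack, resting on the rack's wire shelf between the two hoops before you let go. Do not force the lever and leave the other things on the bench where they are.

Things in the scene. Friction and masses are not known exactly. Their poses are not given: they have to be found in the camera images.
- filter_head: Fixed aluminium head of the filter unit, 115 mm wide, on a dark steel base; a slot in it leans 30 deg towards the operator. Origin: middle of the slot's floor, 58 mm above the bench. z runs up and out along the slot, y along its width (95 mm), x across its thickness (from -5 to +6.5 mm; away from the operator). Front and rear walls are 14 mm thick.
- slot_mouth (a point): Middle of the slot's mouth, on the head's flat top, 120 mm up the slot from its floor. Two sprung pads in the rear wall press the cassette on the front wall (4 N each), so it drags with 5 to 18 N while it slides and stays where it is when let go.
- extractor_lever (a joint): Extractor lever, rad: 0 to 0.03 as found (bar up), 0.5 at its rigid lower stop. It turns about a level pivot parallel to the head's y; pressing the cross bar down swings it down and towards the operator and increases the value. At the stop its toe has lifted the cassette about 15 mm. Stiff: some 5 to 16 N at the bar; it stays where it is left.
- lever_bar (a point): Middle of the lever's red cross bar: round, 16 mm thick, 60 mm long, parallel to the head's y, in front of the head; moves with the lever. 110 mm from the pivot; about 105 mm above the bench at the start, 53 mm at the stop.
- lever_pivot (a point): Centre of the lever's pivot, fixed on the unit, 42 mm above the bench. The line from here to lever_bar rises 35 deg from the level (towards the operator) at joint value 0 and 6 deg at 0.5.
- cassette: Filter cassette: black frame, orange top rail, perforated steel plate; 10 mm thick (x), 92 mm wide (y), 120 mm high (z), about 0.3 kg. Origin: middle of its lower edge; z towards its orange edge. It starts on the slot's floor with its axes along those of filter_head, its top edge flush with the head's top, where it cannot be gripped. Rigid; grip the rail across its 10 mm.
- cassette_top (a point): Middle of the cassette's orange top edge, 120 mm along z from the cassette's origin.
- drain_rack: Fixed drain rack: steel drip tray 110 (x) by 136 (y) by 14 mm high, with two hoops of 6 mm wire that lean 15 deg to its -x side (the operator's). Origin on the bench under the tray's middle; z up, y along the hoops. The hoops are 78 mm wide, 16 mm clear apart and end 95 mm up the lean from rack_seat, flaring open 10 mm each over the last 12 mm.
- rack_seat (a point): Half-way between the hoops, on top of the rack's wire shelf when that is clipped in its lowest place (26 mm above the bench). The shelf (two cross wires 22 mm either side of the middle) is clipped stiffly on the hoops and may sit anywhere from 0 to 35 mm higher along their lean; no reading tells where: feel for it. The cassette stands on it, width along the rack's y, leaning with the hoops.
- gold_caliper: Gold brake caliper, about 48 x 63 x 41 mm, loose; leave alone. Origin: middle of its underside.
- spring_pliers: Red snap-ring pliers, 50 x 171 x 14 mm, lying loose on the bench; leave alone. Origin: middle of the underside.
- pad_box: Small red carton, 43 x 60 x 16 mm, loose; leave alone. Origin: middle of its underside.

How it is judged:
By the outcome, as a careful person would: the job done as asked, in the order asked, and still so for the second after the job is handed in, with the robot touching nothing.
It also fails if it takes over 58 s, if anything falls off the work surface, if the arm or the gripper's body presses on something with over 40 N, if the wrist force passes 120 N, or if a joint passes its speed limit or range.

## Working session

There is one attempt and no reset: what is moved stays moved. The work goes in short steps, Python scripts to look and compute and a shell command to move; the robot and the scene stay as the last step left them, time stands still between calls to the robot, and variables do not carry over. Pictures are saved under pics/ and viewed, at most 10 in all, crops included, and the job is handed in when it is done.

```bash
ls; mkdir -p pics; python3 - <<'E'
from cell import arm
import cv2,numpy as np
for n in("scene","top"):
    d=arm.get_image(n);cv2.imwrite(f"pics/{n}0.png",d["image"]);print(n,d["fx"],d["fy"],d["cx"],d["cy"],np.round(d["cam_to_world"],3).tolist())
print(arm.observe())
E
```

```text
cell.py
nudge.py
pics
scene 415.37607221825033 415.37607221825033 326.6454031623226 200.41390332349306 [[-0.77, -0.343, 0.538, 0.028], [-0.637, 0.445, -0.629, 0.871], [-0.024, -0.827, -0.562, 0.589], [0.0, 0.0, 0.0, 1.0]]
top 518.7328526201339 518.7328526201339 307.28973489170056 212.59407575695397 [[-0.007, -0.993, 0.118, 0.391], [-1.0, 0.009, 0.022, 0.338], [-0.023, -0.118, -0.993, 1.103], [0.0, 0.0, 0.0, 1.0]]
{'clock': 0.1, 'joints': array([ 1.24535376,  0.43516423,  0.02497591,  1.57400204, -0.01161024,
        1.13401342, -0.0750934 ]), 'dq': array([ 0.00054607, -0.00131447, -0.000546  , -0.00183493, -0.00041093,
        0.00023406,  0.00012661]), 'joint_efforts': array([ 2.22389463e-03, -6.69139981e+01,  9.87248383e-01, -3.15146542e+01,
       -6.06644223e-02,  3.75473534e-02,  3.07494292e-05]), 'position': array([ 0.13797416, -0.60910481,  0.22601827]), 'ee_rot': array([-3.12071858e+00, -3.49051226e-01,  4.42576415e-04]), 'force': array([ 0.56334952, -0.20258508, -1.0597552 ]), 'ft_torque': array([-0.02386459,  0.03323951,  0.01255989]), 'gripper_force': 0.0, 'width': 0.9964346898705975}
```
View pics/scene0.png

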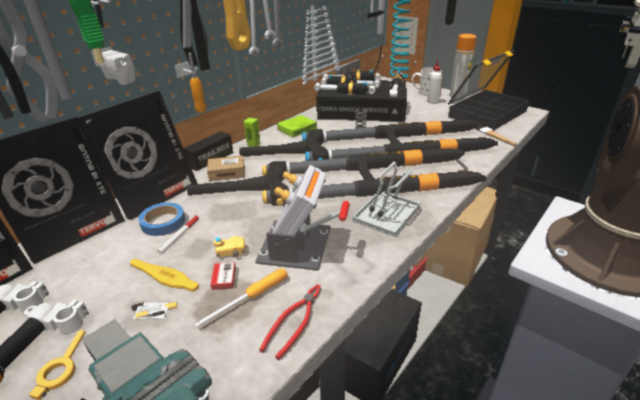

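View pics/top0.png

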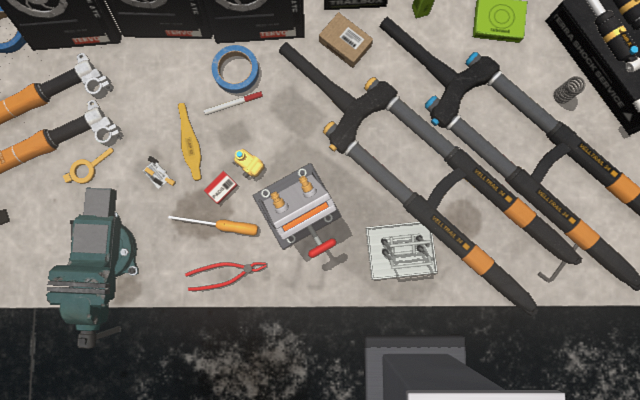

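The scene view shows the filter unit at about (300,220), the red bar at (344,210) and the rack at (388,208). In the top view, the orange rail is at (305,218), the bar at (321,250) and the rack at (402,252). I'll measure these from masks and enlarge the crops.

```bash
cat > h.py <<'E'
import cv2,numpy as np
def ray(d,u,v):
    T=np.array(d["cam_to_world"]);r=T[:3,:3]@np.array([(u-d["cx"])/d["fx"],(v-d["cy"])/d["fy"],1.]);return T[:3,3],r/np.linalg.norm(r)
def onz(d,u,v,z):
    o,r=ray(d,u,v);return o+r*(z-o[2])/r[2]
def tri(d1,p1,d2,p2):
    A=[];b=[]
    for d,p in((d1,p1),(d2,p2)):
        o,r=ray(d,*p);P=np.eye(3)-np.outer(r,r);A.append(P);b.append(P@o)
    x=np.linalg.lstsq(np.vstack(A),np.hstack(b),rcond=None)[0]
    return x,[np.linalg.norm(A[i]@x-b[i])*1e3 for i in(0,1)]
def proj(d,X):
    T=np.linalg.inv(np.array(d["cam_to_world"]));c=T[:3,:3]@X+T[:3,3];return np.array([d["cx"]+d["fx"]*c[0]/c[2],d["cy"]+d["fy"]*c[1]/c[2]])
def blob(img,roi,kind):
    x0,y0,x1,y1=roi;h=cv2.cvtColor(img,cv2.COLOR_BGR2HSV)[y0:y1,x0:x1]
    if kind=="red": m=(cv2.inRange(h,(0,150,70),(5,255,255))|cv2.inRange(h,(172,150,70),(180,255,255)))
    else: m=cv2.inRange(h,(7,140,90),(20,255,255))
    n,l,s,c=cv2.connectedComponentsWithStats(m);i=1+np.argmax(s[1:,4])
    cn=cv2.findContours((l==i).astype(np.uint8),0,2)[0][0]
    r=cv2.minAreaRect(cn);return c[i]+[x0,y0],s[i,4],cv2.boxPoints(r)+[x0,y0]
E
python3 - <<'E'
from cell import arm
from h import *
s=arm.get_image("scene");t=arm.get_image("top")
for k,rs,rt,z in(("red",(325,190,360,235),(300,230,345,265),.105),("orange",(300,160,330,205),(275,200,335,238),.1625)):
    a=blob(s["image"],rs,k);b=blob(t["image"],rt,k)
    print(k,a[0],a[1],b[0],b[1],"tri",tri(s,a[0],t,b[0]),"onz",onz(t,*b[0],z),onz(s,*a[0],z))
    print("corners", [np.round(onz(t,*p,z),4).tolist() for p in b[2]])
c=t["image"][150:290,250:450];cv2.imwrite("pics/t1.png",cv2.resize(c,None,fx=4,fy=4,interpolation=cv2.INTER_CUBIC))
c=s["image"][150:275,250:430];cv2.imwrite("pics/s1.png",cv2.resize(c,None,fx=4,fy=4,interpolation=cv2.INTER_CUBIC))
E
```

```text
red [343.70175439 210.26315789] 114 [321.78817734 247.5320197 ] 203 tri (array([0.44289314, 0.33349799, 0.10399972]), [np.float64(0.9112551488778685), np.float64(0.9112551488783965)]) onz [0.44210519 0.33296614 0.105     ] [0.44280248 0.33510404 0.105     ]
corners [[0.4346, 0.3613, 0.105], [0.462, 0.3116, 0.105], [0.4498, 0.3049, 0.105], [0.4224, 0.3545, 0.105]]
orange [311.88  183.912] 125 [304.89097744 216.26315789] 266 tri (array([0.49743482, 0.36420412, 0.16078482]), [np.float64(1.0586600471938283), np.float64(1.058660047194045)]) onz [0.49641469 0.36348947 0.1625    ] [0.49649032 0.36676751 0.1625    ]
corners [[0.4786, 0.4056, 0.1625], [0.5227, 0.326, 0.1625], [0.5142, 0.3213, 0.1625], [0.4701, 0.4009, 0.1625]]
```

View pics/t1.png

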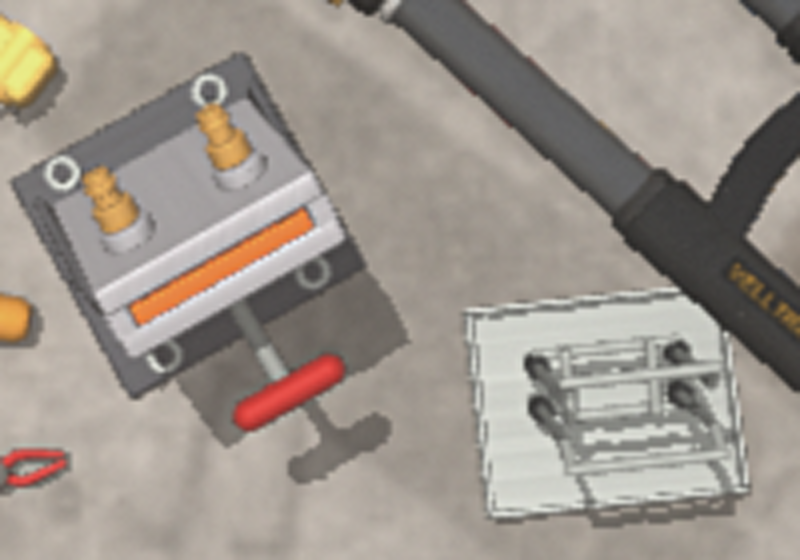

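View pics/s1.png

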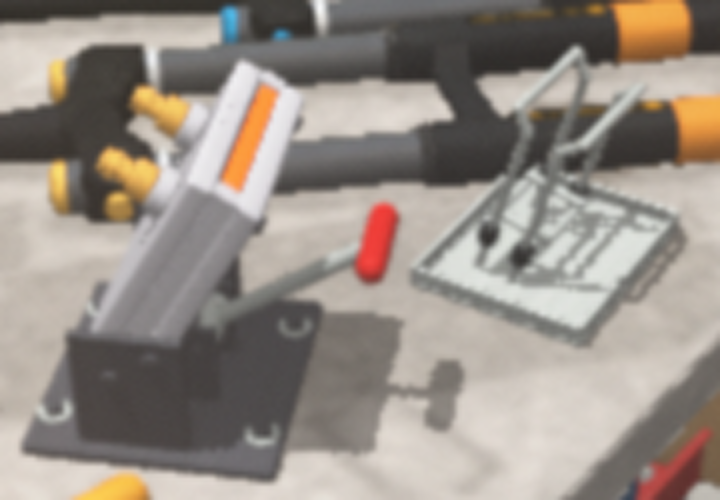

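The crops show the lever bar square to the rail and in front of it. In the top crop, the tray corners are near (465,310), (490,520) and (748,492), with the rubber hoop feet at (537,365), (540,410), (678,350) and (683,393). The hoop top bars run at about row 375 (rear) and 460 (front). Next I'll measure the rack.

```bash
python3 - <<'E'
from cell import arm
from h import *
t=arm.get_image("top");s=arm.get_image("scene")
f=lambda p,z:onz(t,250+p[0]/4,150+p[1]/4,z)[:2]
C=[f(p,.014) for p in((465,310),(720,290),(748,492),(490,520))]
for i in range(4):print("edge",np.round(C[i],4),np.linalg.norm(C[i]-C[i-1]))
c0=np.mean(C,0)
ft=np.array([f(p,.02) for p in((537,365),(678,350),(683,393),(540,410))]);c1=ft.mean(0)
yv=(C[0]-C[1]+C[3]-C[2]);yf=ft[0]-ft[1]+ft[3]-ft[2]
for v in(yv,yf):print("yaw y",np.degrees(np.arctan2(-v[0],v[1])))
print("tray centre",c0,"feet centre",c1)
fs=lambda p:(250+p[0]/4,150+p[1]/4)
# hoop top bars: top-view (crop) vs scene crop corner guesses
print("rear ends",tri(t,fs((720,372)),s,fs((518,108))),tri(t,fs((555,382)),s,fs((578,50))))
g=s["image"][155:240,345:430];h=t["image"][215:290,360:445]
g=cv2.resize(g,(400,400),interpolation=cv2.INTER_CUBIC);h=cv2.resize(h,None,fx=400/75,fy=400/75,interpolation=cv2.INTER_CUBIC)[:, :400+50]
cv2.imwrite("pics/rk.png",np.hstack([cv2.resize(g,(400,400)),cv2.resize(h[:400,:400],(400,400))]))
print(h.shape)
E
```

```text
edge [0.488  0.2387] 0.10999541756283895
edge [0.4974 0.1051] 0.1339306867555479
edge [0.3921 0.0943] 0.10584304025113844
edge [0.3786 0.228 ] 0.13435370493178683
yaw y 4.890736558888174
yaw y 5.975099904253441
tray centre [0.43901255 0.16652168] feet centre [0.45061975 0.16511547]
rear ends (array([0.46700777, 0.13162986, 0.0774929 ]), [np.float64(19.916490101130766), np.float64(19.91649010113135)]) (array([0.42853831, 0.20430385, 0.16156927]), [np.float64(15.579742649720137), np.float64(15.579742649719877)])
(400, 450, 3)
```

View pics/rk.png

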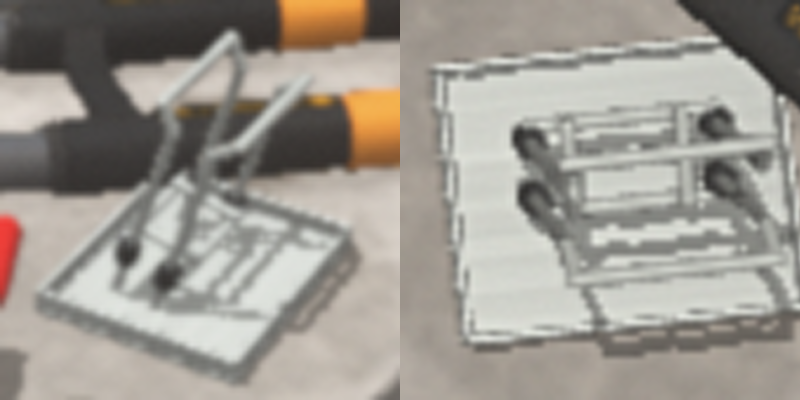

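The left panel (scene) shows the rear hoop's top bar from (165,108) to (235,35) and the front one from (210,155) to (308,80). In the right panel (top), subtracting the 400 px offset, the rear bar runs (160,162) to (375,145) and the front bar (172,280) to (385,258).

```bash
python3 - <<'E'
from cell import arm
from h import *
t=arm.get_image("top");s=arm.get_image("scene")
T=lambda p:(360+p[0]*75/400,215+p[1]*75/400)
S=lambda p:(345+p[0]*85/400,155+p[1]*85/400)
X=[tri(t,T(a),s,S(b)) for a,b in(((160,162),(165,108)),((375,145),(235,35)),((172,280),(210,155)),((385,258),(308,80)))]
for x in X:print(np.round(x[0],4),np.round(x[1],1))
X=np.array([x[0] for x in X]);m=X.mean(0);v=X[0]-X[1]+X[2]-X[3];w=X[0]+X[1]-X[2]-X[3]
print("mid",m,"yaw",np.degrees(np.arctan2(-v[0],v[1])),"gap",np.linalg.norm(w)/2,"lengths",np.linalg.norm(X[0]-X[1]),np.linalg.norm(X[2]-X[3]))
for y in(5,6):
  a=np.radians(y);print("seat from tops",m[:2]+.0246*np.array([np.cos(a),np.sin(a)]))
Z=.026+.095*np.cos(np.radians(15))
print("tops at z",Z,[np.round(onz(t,*T(p),Z)[:2],4) for p in((160,162),(375,145),(172,280),(385,258))])
E
```

```text
[0.4442 0.2037 0.1169] [0.4 0.4]
[0.4509 0.1293 0.1205] [1.3 1.3]
[0.4095 0.2032 0.1043] [7.7 7.7]
[0.4115 0.1242 0.1066] [1.5 1.5]
mid [0.42904688 0.16512184 0.11207786] yaw 3.2426005910302544 gap 0.03943574256462606 lengths 0.07481201656785862 0.07904867285511404
seat from tops [0.45355327 0.16726587]
seat from tops [0.45351212 0.16769324]
tops at z 0.11776295349746149 [array([0.4445, 0.204 ]), array([0.4499, 0.128 ]), array([0.4029, 0.2009]), array([0.4101, 0.1259])]
```

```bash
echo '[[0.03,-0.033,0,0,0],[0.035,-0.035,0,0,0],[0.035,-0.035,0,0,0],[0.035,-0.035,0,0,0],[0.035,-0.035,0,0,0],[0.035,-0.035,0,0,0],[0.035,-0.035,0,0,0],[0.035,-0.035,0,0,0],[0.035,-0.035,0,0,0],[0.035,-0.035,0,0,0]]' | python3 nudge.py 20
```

```text
refused: ROWS must be rows with the three-number parts in brackets of their own. Nothing was moved.
```

Nothing moved. I misread the format; it is rows with the three-number parts in brackets of their own. Resending.

```bash
echo '[[[0.03,-0.033,0],0,0],[[0.035,-0.035,0],0,0],[[0.035,-0.035,0],0,0],[[0.035,-0.035,0],0,0],[[0.035,-0.035,0],0,0],[[0.035,-0.035,0],0,0],[[0.035,-0.035,0],0,0],[[0.035,-0.035,0],0,0],[[0.035,-0.035,0],0,0],[[0.035,-0.035,0],0,0]]' | python3 nudge.py 20
cat >> h.py <<'E'
from scipy.spatial.transform import Rotation as Ro
def delta(o,target):
    """tool-axis shift from measured pose to world target"""
    R=Ro.from_rotvec(o["ee_rot"]).as_matrix();return np.round(R.T@(np.array(target)-o["position"]),4)
def yaw(o):
    R=Ro.from_rotvec(o["ee_rot"]).as_matrix();return np.degrees(np.arctan2(R[1,0],R[0,0]))
E
cat > st.py <<'E'
import sys;from cell import arm;from h import *
o=arm.observe();t=[float(x) for x in sys.argv[1:4]]
print("t",round(o["clock"],2),"p",o["position"].round(4),"yaw",yaw(o).round(2),"F",o["force"].round(1),"M",o["ft_torque"].round(2),"w",round(o["width"]*92,1),"g",round(o["gripper_force"],1),"q7",o["joints"][6].round(2), delta(o,t) if t else "")
E
python3 st.py .4425 .3335 .13
```

```text
clock: 1.4
position: [0.3985, -0.1922, 0.2271]
ee_rot: [3.121, 0.349, 0.001]
force: [0.8, -1.5, 0.3]
width: 0.178
gripper_force: 0.0
t 1.4 p [ 0.3985 -0.1922  0.2271] yaw 12.75 F [ 0.8 -1.5  0.3] M [-0.06 -0.05 -0.08] w 16.4 g 0.0 q7 -1.07 [ 0.1589 -0.5031  0.0968]
```

```bash
echo '[[[0.015,-0.0475,0],0,0],[[0.015,-0.0475,0],0,0],[[0.015,-0.0475,0],0,0],[[0.015,-0.0475,0],0,0],[[0.015,-0.0475,0],0,0],[[0.015,-0.0475,0],0,0],[[0.015,-0.0475,0],0,0],[[0.015,-0.0475,0],0,0],[[0.015,-0.0475,0],0,0],[[0.009,-0.028,0],0,0]]' | python3 nudge.py
echo '[[[0,0,0.03],-0.142,0],[[0,0,0.03],-0.142,0],[[0,0,0],0,0]]' | python3 nudge.py; python3 st.py .4425 .3335 .116
```

```text
clock: 2.4
position: [0.4369, 0.2863, 0.227]
ee_rot: [-3.12, -0.353, -0.001]
force: [-0.1, -0.0, 0.0]
width: 0.007
gripper_force: 0.0
clock: 2.7
position: [0.4357, 0.2805, 0.1635]
ee_rot: [3.038, 0.791, -0.01]
force: [-0.3, -1.4, -0.3]
width: 0.007
gripper_force: 0.0
t 2.7 p [0.4357 0.2805 0.1635] yaw 29.19 F [-0.3 -1.4 -0.3] M [-0.   -0.03 -0.04] w 0.6 g 0.0 q7 -2.02 [ 0.0321 -0.043   0.0472]
```

```bash
echo '[[[0.016,-0.0215,0.01],0,0],[[0.016,-0.0215,0.015],0,0],[[0,0,0.015],0,0],[[0,0,0.004],0,0],[[0,0,0],0,0]]' | python3 nudge.py; python3 st.py .4425 .3335 .112
```

```text
clock: 3.2
position: [0.4447, 0.3339, 0.1228]
ee_rot: [3.041, 0.783, -0.001]
force: [0.3, -0.1, 0.3]
width: 0.007
gripper_force: 0.0
t 3.2 p [0.4447 0.3339 0.1228] yaw 28.88 F [ 0.3 -0.1  0.3] M [ 0.02 -0.07 -0.04] w 0.6 g 0.0 q7 -2.14 [-0.0021 -0.0007  0.0108]
```

Next: down about 11 mm to contact, then follow the arc towards the stop.

```bash
echo '[[[-0.002,0,0.007],0,0],[[0,0,0.004],0,0],[[-0.003,0,0.005],0,0],[[-0.003,0,0.005],0,0],[[-0.0025,0,0.005],0,0],[[-0.0025,0,0.005],0,0]]' | python3 nudge.py; python3 st.py .4425 .3335 .112
echo '[[[-0.002,0,0.005],0,0],[[-0.002,0,0.005],0,0],[[-0.0015,0,0.005],0,0],[[-0.0015,0,0.005],0,0]]' | python3 nudge.py; python3 st.py .4425 .3335 .112
```

```text
clock: 3.8
position: [0.4331, 0.328, 0.0922]
ee_rot: [3.04, 0.786, 0.0]
force: [-2.8, -5.2, 12.6]
width: 0.004
gripper_force: 6.2
t 3.8 p [0.4331 0.328  0.0922] yaw 28.98 F [-2.8 -5.2 12.6] M [-0.93  0.59  0.  ] w 0.4 g 6.2 q7 -2.18 [ 0.0109 -0.0002 -0.0198]
clock: 4.2
position: [0.4265, 0.3243, 0.0722]
ee_rot: [3.04, 0.786, -0.001]
force: [-4.5, -3.9, 12.0]
width: 0.006
gripper_force: 5.9
t 4.2 p [0.4265 0.3243 0.0722] yaw 28.99 F [-4.5 -3.9 12. ] M [-1.14  1.03  0.  ] w 0.6 g 5.9 q7 -2.2 [ 0.0184 -0.0002 -0.0398]
```

```bash
echo '[[[-0.001,0,0.004],0,0],[[-0.001,0,0.003],0,0],[[0,0,0],0,0]]' | python3 nudge.py; echo '[[[0,0,0.0015],0,0],[[0,0,0],0,0]]' | python3 nudge.py;echo '[[[0,0,0.0015],0,0],[[0,0,0],0,0]]' | python3 nudge.py; python3 st.py .4425 .3335 .112
```

```text
clock: 4.5
position: [0.4247, 0.3233, 0.0648]
ee_rot: [3.04, 0.786, -0.002]
force: [-2.6, -3.7, 4.9]
width: 0.002
gripper_force: 2.6
clock: 4.7
position: [0.4245, 0.3232, 0.0633]
ee_rot: [3.04, 0.786, -0.002]
force: [-3.9, -4.1, 7.2]
width: 0.008
gripper_force: 3.5
clock: 4.9
position: [0.4245, 0.3232, 0.0621]
ee_rot: [3.04, 0.786, -0.002]
force: [-5.3, -5.4, 12.6]
width: 0.006
gripper_force: 6.0
t 4.9 p [0.4245 0.3232 0.0621] yaw 29.0 F [-5.3 -5.4 12.6] M [-1.19  1.17 -0.  ] w 0.5 g 6.0 q7 -2.21 [ 0.0207 -0.0002 -0.0499]
```

```bash
for i in 1 2 3; do echo '[[[0,0,0.001],0,0],[[0,0,0],0,0]]' | python3 nudge.py | grep -E 'pos|force: \['; done
```

```text
position: [0.4245, 0.3232, 0.0617]
force: [-6.9, -7.2, 20.1]
position: [0.4245, 0.3233, 0.0614]
force: [-9.5, -9.4, 29.7]
position: [0.4245, 0.3233, 0.0611]
force: [-11.8, -11.7, 39.2]
```

The force now rises 10 N/mm at z = 61 mm, so the lever is at its stop. I'll back off, turn the tool 90° and look.

```bash
echo '[[[0,0,-0.01],0,0],[[-0.005,0,-0.04],0,0],[[0,0,-0.05],0,0],[[0,0,-0.05],0,0],[[0,0,-0.05],0,0.5],[[0,0,-0.005],0.15,0.5],[[0,0,0],0.15,0.5],[[0,0,0],0.15,0.5],[[0,0,0],0.15,0.5],[[0,0,0],0.15,0.5]]' | python3 nudge.py
echo '[[[0,0,0],0.15,0.5],[[0,0,0],0.15,0.5],[[0,0,0],0.15,0.5],[[0,0,0],0.15,0.5],[[0,0,0],0.15,0.5],[[0,0,0],0.07,0.5],[[0,0,0],0,0.5]]' | python3 nudge.py
python3 - <<'E'
from cell import arm
from h import *
s=arm.get_image("scene");t=arm.get_image("top")
a=blob(s["image"],(295,150,335,205),"orange")
print(a[0],a[1])
try:
    b=blob(t["image"],(275,195,340,245),"orange");print(b[0],b[1],tri(s,a[0],t,b[0]))
except Exception as e:print(e)
cv2.imwrite("pics/p2.png",np.hstack([cv2.resize(i,(400,400),interpolation=cv2.INTER_CUBIC) for i in(s["image"][120:260,260:400],t["image"][170:290,250:370])]))
E
python3 st.py .49 .36 .3
```

```text
clock: 6.5
position: [0.421, 0.3218, 0.2638]
ee_rot: [3.117, -0.392, 0.001]
force: [0.4, -0.1, 0.2]
width: 0.469
gripper_force: 0.0
clock: 7.2
position: [0.4193, 0.3173, 0.2478]
ee_rot: [2.949, -0.959, -0.022]
force: [-0.4, 0.5, 0.8]
width: 0.498
gripper_force: 0.0
[314.0923913  181.39130435] 184
[277.95890411 201.31506849] 73 (array([0.49976028, 0.39492499, 0.18514041]), [np.float64(26.422987538769803), np.float64(26.422987538768556)])
t 7.3 p [0.419  0.3177 0.2475] yaw -35.78 F [ 0.2 -0.2 -0.4] M [ 0.13  0.   -0.  ] w 45.9 g 0.0 q7 -2.73 [ 0.0328 -0.0735 -0.0558]
```

View pics/p2.png

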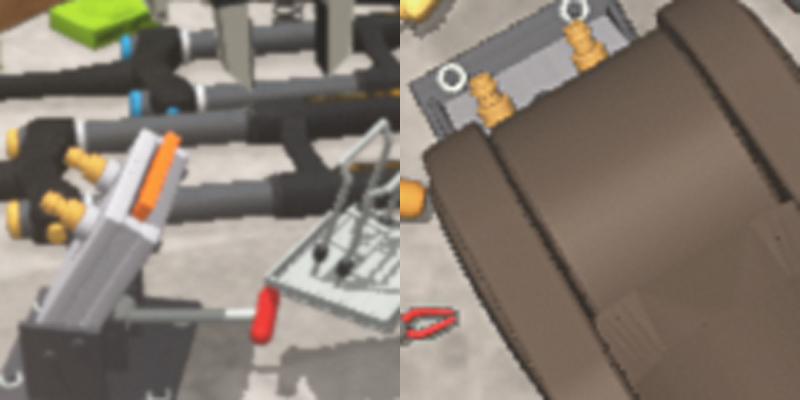

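The scene panel shows the lever level, with the bar at (265,312), and the orange rail standing proud at (157,175). The wrist is at its range limit, though, so I'll check the joints.

```bash
python3 -c "
from cell import arm
print(arm.observe()['joints'].round(2))"; echo '[[[0,0,0],-0.15,0.5],[[0,0,0],-0.15,0.5],[[0,0,0],-0.15,0.5],[[0,0,0],-0.15,0.5]]' | python3 nudge.py ; python3 -c "
from cell import arm
print(arm.observe()['joints'].round(2))"; python3 st.py .49 .36 .3
```

```text
[-1.25  0.31  0.65  1.79 -0.19  1.15 -2.73]
clock: 7.7
position: [0.4198, 0.3166, 0.2478]
ee_rot: [3.109, -0.032, -0.043]
force: [-0.6, 0.4, -0.2]
width: 0.498
gripper_force: 0.0
[-1.15  0.29  0.51  1.78 -0.15  1.15 -2.18]
t 7.7 p [0.4198 0.3166 0.2478] yaw -1.2 F [-0.6  0.4 -0.2] M [ 0.04 -0.03  0.01] w 45.8 g 0.0 q7 -2.18 [ 0.0678 -0.043  -0.0555]
```

```bash
echo '[[[0,0,0],-0.15,0.5],[[0,0,0],-0.15,0.5],[[0,0,0],-0.15,0.5],[[0,0,0],-0.15,0.5],[[0,0,0],-0.15,0.5],[[0,0,0],-0.15,0.5],[[0,0,0],-0.15,0.5],[[0,0,0],-0.15,0.5],[[0,0,0],-0.15,0.5],[[0,0,0],-0.15,0.5]]' | python3 nudge.py 
echo '[[[0,0,0],-0.15,0.5],[[0,0,0],-0.15,0.5],[[0,0,0],-0.15,0.5],[[0,0,0],-0.15,0.5],[[0,0,0],0,0.5]]' | python3 nudge.py;python3 st.py .4899 .3602 .2478
```

```text
clock: 8.7
position: [0.4199, 0.3166, 0.2481]
ee_rot: [2.316, 2.113, -0.065]
force: [-0.3, 0.3, -0.2]
width: 0.5
gripper_force: 0.0
clock: 9.2
position: [0.4199, 0.3165, 0.2481]
ee_rot: [-1.593, -2.699, 0.065]
force: [-0.8, -0.6, 0.6]
width: 0.502
gripper_force: 0.0
t 9.2 p [0.4199 0.3165 0.2481] yaw 118.9 F [-0.8 -0.6  0.6] M [ 0.01 -0.19 -0.04] w 46.2 g 0.0 q7 -0.21 [ 0.0044  0.0823 -0.0029]
```

```bash
echo '[[[0,0.02,0],0,0.28],[[0.002,0.02,0],0,0.28],[[0.002,0.02,0],0,0.28],[[0,0.013,0],0,0.28],[[0,0,0.02],0,0.28],[[0,0,0.015],0,0.28],[[0,0,0.01],0,0.28],[[0,0,0],0,0.28]]' | python3 nudge.py; python3 st.py .4922 .3613 .2
python3 - <<'E'
from cell import arm
from h import *
s=arm.get_image("scene")
mo=np.array([.497,.364,.161]);hx=np.array([.8748,.4845,0]);hy=np.array([-.4845,.8748,0]);ez=np.array([0,0,1.])
zs=-.5*hx+.866*ez
im=s["image"].copy()
p=[proj(s,mo+.015*zs+sx*.005*(.866*hx+.5*ez)+sy*.046*hy).round(1).tolist() for sx,sy in((-1,-1),(1,-1),(1,1),(-1,1))]
print("pred rail top corners",p)
a=blob(im,(295,150,335,205),"orange");print(a[0],a[1],a[2].round(1).tolist())
cv2.imwrite("pics/p3.png",cv2.resize(im[90:230,260:400],(600,600),interpolation=cv2.INTER_CUBIC))
R=Ro.from_rotvec(arm.observe()["ee_rot"]).as_matrix();print("toolz head-frame",R[:,2]@hx,R[:,2]@hy)
E
```

```text
clock: 10.0
position: [0.48, 0.3532, 0.1986]
ee_rot: [-1.6, -2.693, 0.07]
force: [1.1, -0.3, -0.2]
width: 0.281
gripper_force: 0.0
t 10.0 p [0.48   0.3532 0.1986] yaw 118.58 F [ 1.1 -0.3 -0.2] M [ 0.03 -0.22  0.02] w 25.8 g 0.0 q7 -0.17 [ 0.0012  0.0145 -0.002 ]
pred rail top corners [[322.9, 168.0], [318.7, 165.6], [308.7, 189.9], [313.4, 192.6]]
[313.86931818 181.66477273] 176 [[305.4, 194.5], [317.3, 165.5], [323.1, 167.9], [311.2, 196.9]]
toolz head-frame -0.040797880072208526 -0.015476968624695898
```

View pics/p3.png

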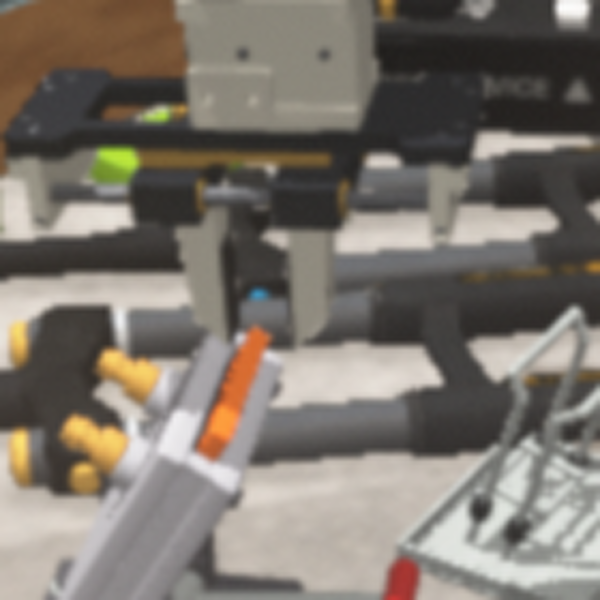

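The picture shows both finger tips, rear (215,335) and front (310,340), tapering above the proud rail at (235,390). I'll shift rearwards 14 mm, narrow the opening and come down.

```bash
echo '[[[0.001,0.007,0],0,0.22],[[0,0.007,0],0,0.22],[[0,0,0.01],0,0.22],[[0,0,0.008],0,0.22],[[0,0,0],0,0.22]]' | python3 nudge.py 10; python3 st.py .4917 .361 .171;  echo '[[[0,0,0.004],0,0.22],[[0,0,0.003],0,0.22],[[0,0,0],0,0.22]]' | python3 nudge.py; python3 st.py .4917 .361 .171
```

```text
clock: 10.55
position: [0.4909, 0.3603, 0.1794]
ee_rot: [-1.597, -2.696, 0.071]
force: [0.5, -0.5, 0.2]
width: 0.221
gripper_force: 0.0
t 10.55 p [0.4909 0.3603 0.1794] yaw 118.73 F [ 0.5 -0.5  0.2] M [ 0.05 -0.17  0.04] w 20.3 g 0.0 q7 -0.16 [0.0003 0.0014 0.0084]
clock: 10.85
position: [0.4914, 0.3606, 0.1738]
ee_rot: [-1.597, -2.697, 0.068]
force: [0.4, 0.2, -0.7]
width: 0.222
gripper_force: 0.0
t 10.85 p [0.4914 0.3606 0.1738] yaw 118.74 F [ 0.4  0.2 -0.7] M [ 0.05 -0.24 -0.01] w 20.4 g 0.0 q7 -0.16 [0.0003 0.0006 0.0028]
```

```bash
for i in 1 2 3; do echo '[[[0,0,0.0015],0,0.22],[[0,0,0],0,0.22]]' | python3 nudge.py | grep -E 'pos|force: \['; done; python3 st.py .4917 .361 .171
```

```text
position: [0.4916, 0.3607, 0.1727]
force: [0.3, -0.1, -0.1]
position: [0.4915, 0.3606, 0.1711]
force: [0.3, 0.3, 0.2]
position: [0.4914, 0.3605, 0.1695]
force: [-0.7, 0.9, -0.3]
t 11.45 p [0.4914 0.3605 0.1695] yaw 118.73 F [-0.7  0.9 -0.3] M [ 0.01 -0.2  -0.01] w 20.1 g 0.0 q7 -0.16 [ 0.0003  0.0004 -0.0015]
```

```bash
for i in 1 2; do echo '[[[0,0,0.0015],0,0.22],[[0,0,0],0,0.22]]' | python3 nudge.py | grep -E 'pos|force: \['; done; echo '[[[0,0,0],0,0],[[0,0,0],0,0],[[0,0,0],0,0]]' | python3 nudge.py 8; python3 st.py .4917 .361 .171
```

```text
position: [0.4914, 0.3605, 0.168]
force: [0.5, 0.3, 0.0]
position: [0.4916, 0.3606, 0.1676]
force: [-2.0, -2.5, 6.7]
clock: 12.15
position: [0.492, 0.3608, 0.167]
ee_rot: [-1.598, -2.697, 0.065]
force: [2.3, 0.8, 1.8]
width: 0.146
gripper_force: 7.6
t 12.15 p [0.492  0.3608 0.167 ] yaw 118.72 F [2.3 0.8 1.8] M [ 0.21 -0.61  0.03] w 13.4 g 7.6 q7 -0.16 [ 0.0003 -0.0003 -0.004 ]
```

```bash
echo '[[[0,0,0],0,0],[[0,0,0],0,0],[[0,-0.0011,-0.0017],0,0],[[0,-0.0016,-0.0025],0,0],[[0,-0.0016,-0.0025],0,0],[[0,0,0],0,0]]' | python3 nudge.py 25;python3 st.py .4917 .361 .171; echo '[[[0,-0.0021,-0.0034],0,0],[[0,-0.0021,-0.0034],0,0],[[0,-0.0021,-0.0034],0,0]]' | python3 nudge.py;python3 st.py .4917 .361 .171
```

```text
clock: 12.75
position: [0.4891, 0.3591, 0.1729]
ee_rot: [-1.599, -2.698, 0.064]
force: [9.4, 4.8, -8.9]
width: 0.133
gripper_force: 22.3
t 12.75 p [0.4891 0.3591 0.1729] yaw 118.72 F [ 9.4  4.8 -8.9] M [ 1.17 -2.32 -0.01] w 12.3 g 22.3 q7 -0.17 [0.0004 0.0032 0.0017]
clock: 13.05
position: [0.484, 0.3564, 0.183]
ee_rot: [-1.599, -2.698, 0.064]
force: [10.5, 6.5, -12.5]
width: 0.137
gripper_force: 21.6
t 13.05 p [0.484  0.3564 0.183 ] yaw 118.71 F [ 10.5   6.5 -12.5] M [ 1.42 -2.68 -0.  ] w 12.6 g 21.6 q7 -0.17 [0.0005 0.0094 0.0116]
```

```bash
cat > ck.py <<'E'
from cell import arm
from h import *
import sys
s=arm.get_image("scene");a=blob(s["image"],(280,120,350,210),"orange");print("orange",a[0].round(1),a[1],a[2].round(0).tolist())
mo=np.array([.497,.364,.161]);hx=np.array([.8748,.4845,0]);hy=np.array([-.4845,.8748,0]);zs=-.5*hx+np.array([0,0,.866])
for L in(.015,.03,.045,.06,.08): print(L,proj(s,mo+L*zs+.046*hy).round(1),end=" ")
print()
if len(sys.argv)>1:cv2.imwrite(sys.argv[1],cv2.resize(s["image"][90:230,260:400],(600,600),interpolation=cv2.INTER_CUBIC))
E
python3 ck.py
```

```text
orange [316.3 179. ] 135 [[309.0, 189.0], [319.0, 166.0], [325.0, 168.0], [315.0, 191.0]]
0.015 [311.  191.3] 0.03 [314.7 185.6] 0.045 [318.5 179.8] 0.06 [322.4 173.9] 0.08 [327.7 165.8]
```

```bash
echo '[[[0,-0.0021,-0.0034],0,0],[[0,-0.0021,-0.0034],0,0],[[0,-0.0021,-0.0034],0,0],[[0,-0.0021,-0.0034],0,0],[[0,-0.0021,-0.0034],0,0],[[0,-0.0021,-0.0034],0,0]]' | python3 nudge.py;python3 st.py .4917 .361 .171; echo '[[[0,-0.0021,-0.0034],0,0],[[0,-0.0021,-0.0034],0,0],[[0,-0.0021,-0.0034],0,0],[[0,-0.0021,-0.0034],0,0]]' | python3 nudge.py;python3 st.py .4917 .361 .171;python3 ck.py
```

```text
clock: 13.7
position: [0.4733, 0.3509, 0.2037]
ee_rot: [-1.599, -2.698, 0.065]
force: [9.8, 5.9, -13.1]
width: 0.135
gripper_force: 21.6
t 13.7 p [0.4733 0.3509 0.2037] yaw 118.71 F [  9.8   5.9 -13.1] M [ 1.38 -2.57  0.05] w 12.4 g 21.6 q7 -0.18 [0.0006 0.0222 0.0319]
clock: 14.1
position: [0.4658, 0.347, 0.2177]
ee_rot: [-1.598, -2.697, 0.067]
force: [2.9, 2.0, -2.4]
width: 0.138
gripper_force: 23.9
t 14.1 p [0.4658 0.347  0.2177] yaw 118.71 F [ 2.9  2.  -2.4] M [ 0.51 -1.1  -0.02] w 12.7 g 23.9 q7 -0.18 [0.0006 0.0313 0.0455]
orange [326.7 163.7] 147 [[320.0, 174.0], [329.0, 150.0], [335.0, 153.0], [326.0, 176.0]]
0.015 [311.  191.3] 0.03 [314.7 185.6] 0.045 [318.5 179.8] 0.06 [322.4 173.9] 0.08 [327.7 165.8]
```

```bash
echo '[[[0,-0.0021,-0.0034],0,0],[[0,-0.0021,-0.0034],0,0],[[0,-0.0021,-0.0034],0,0],[[0,-0.0021,-0.0034],0,0],[[0,-0.0021,-0.0034],0,0],[[0,-0.0021,-0.0034],0,0]]' | python3 nudge.py;python3 st.py .4917 .361 .171; echo '[[[0,-0.0021,-0.0034],0,0],[[0,-0.0021,-0.0034],0,0],[[0,-0.0021,-0.0034],0,0],[[0,-0.0021,-0.0034],0,0],[[0,-0.0021,-0.0034],0,0],[[0,-0.0021,-0.0034],0,0],[[0,-0.0021,-0.0034],0,0],[[0,-0.0021,-0.0034],0,0],[[0,0,0],0,0]]' | python3 nudge.py;python3 st.py .4917 .361 .171;python3 ck.py
```

```text
clock: 14.75
position: [0.4543, 0.3415, 0.24]
ee_rot: [-1.598, -2.697, 0.067]
force: [2.1, 0.9, -2.3]
width: 0.134
gripper_force: 23.7
t 14.75 p [0.4543 0.3415 0.24  ] yaw 118.73 F [ 2.1  0.9 -2.3] M [ 0.44 -0.82 -0.  ] w 12.3 g 23.7 q7 -0.19 [0.0002 0.0449 0.0673]
clock: 15.65
position: [0.4404, 0.3345, 0.268]
ee_rot: [-1.597, -2.697, 0.066]
force: [-0.1, -0.1, -2.3]
width: 0.101
gripper_force: 24.8
t 15.65 p [0.4404 0.3345 0.268 ] yaw 118.74 F [-0.1 -0.1 -2.3] M [-0.   -0.2   0.02] w 9.3 g 24.8 q7 -0.21 [0.0001 0.0615 0.0947]
orange [342.6 141.2] 157 [[336.0, 152.0], [343.0, 126.0], [350.0, 128.0], [343.0, 154.0]]
0.015 [311.  191.3] 0.03 [314.7 185.6] 0.045 [318.5 179.8] 0.06 [322.4 173.9] 0.08 [327.7 165.8]
```

```bash
echo '[[[0,-0.02,-0.02],0,0],[[0,-0.03,-0.01],0,0],[[0,-0.03,0],0,0],[[0,-0.01,0],0.1,0],[[0,0,0],0.1,0],[[0,0,0],0.1,0],[[0,0,0],0.114,0],[[0,0,0],0,0]]' | python3 nudge.py;python3 st.py .427 .1647 .29
python3 - <<'E'
from cell import arm
from h import *
s=arm.get_image("scene");t=arm.get_image("top")
cv2.imwrite("pics/p4.png",np.hstack([cv2.resize(i,(400,400),interpolation=cv2.INTER_CUBIC) for i in(s["image"][70:250,290:470],t["image"][140:300,260:420])]))
R=Ro.from_rotvec(arm.observe()["ee_rot"]).as_matrix();print(R.round(3).tolist(),arm.observe()["joints"].round(2))
E
```

```text
clock: 16.5
position: [0.3625, 0.2923, 0.301]
ee_rot: [2.123, 2.312, -0.068]
force: [0.1, 0.4, -2.0]
width: 0.104
gripper_force: 24.9
t 16.5 p [0.3625 0.2923 0.301 ] yaw 94.91 F [ 0.1  0.4 -2. ] M [ 0.08 -0.12 -0.03] w 9.6 g 24.9 q7 -0.69 [-0.1322  0.0538  0.0135]
[[-0.091, 0.995, -0.027], [0.995, 0.09, -0.033], [-0.031, -0.03, -0.999]] [-0.93  0.14  0.16  1.8  -0.02  1.25 -0.68]
```

View pics/p4.png

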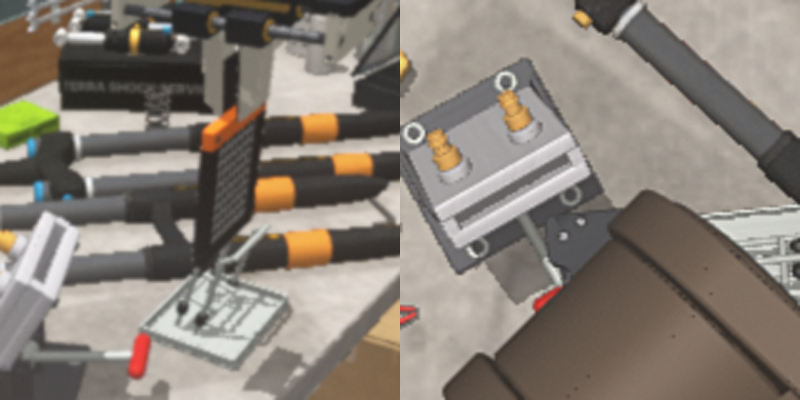

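The cassette is out, hanging orange edge up with its rail at (235,128) in the left panel; the slot is empty and the lever is down. I'll carry it over the rack mouth.

```bash
echo '[[[-0.022,0.008,0],0,0],[[-0.022,0.01,0],0,0],[[-0.022,0.01,0],0,0],[[-0.022,0.01,0],0,0],[[-0.022,0.01,0],0,0],[[-0.0195,0.008,0],0,0],[[0,0,0.02],0,0],[[0,0,0.02],0,0],[[0,0,0.01],0,0],[[0,0,0],0,0]]' | python3 nudge.py 15;python3 st.py .4289 .1666 .248
python3 - <<'E'
from cell import arm
from h import *
s=arm.get_image("scene");o=arm.observe();R=Ro.from_rotvec(o["ee_rot"]).as_matrix();print(R[:,2].round(3))
im=cv2.resize(s["image"][80:230,330:480],(600,600),interpolation=cv2.INTER_CUBIC)
b=proj(s,o["position"]+.111*R[:,2]);m=proj(s,np.array([.4265,.1644,.1178]));print(b,m)
for p in(b,m):cv2.circle(im,(int((p[0]-330)*4),int((p[1]-80)*4)),4,(255,0,255),-1)
cv2.imwrite("pics/p5.png",im)
E
```

```text
clock: 17.6
position: [0.4275, 0.1662, 0.2524]
ee_rot: [2.119, 2.316, -0.072]
force: [1.0, -0.1, -1.6]
width: 0.106
gripper_force: 14.9
t 17.6 p [0.4275 0.1662 0.2524] yaw 95.12 F [ 1.  -0.1 -1.6] M [ 0.07 -0.13 -0.01] w 9.7 g 14.9 q7 -0.36 [0.0004 0.0016 0.0043]
[-0.028 -0.034 -0.999]
[398.22792855 163.012563  ] [396.45605767 172.83658448]
```

View pics/p5.png

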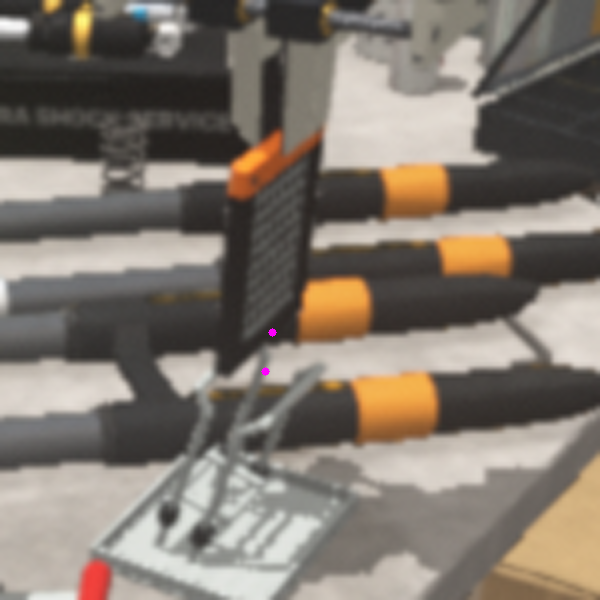

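The cassette hangs over the mouth. Its bottom edge runs from (220,372) to about (300,333), and its middle (260,352) is lower and further left than my estimate (272,331). I'll cast the corner rays.

```bash
python3 - <<'E'
from cell import arm
from h import *
s=arm.get_image("scene");o=arm.observe();R=Ro.from_rotvec(o["ee_rot"]).as_matrix()
a=np.radians(5);xr=np.array([np.cos(a),np.sin(a),0]);yr=np.array([-np.sin(a),np.cos(a),0]);seat=np.array([.451,.1665,0])
P=o["position"];print("tcp rack",(P-seat)@xr,(P-seat)@yr,P[2])
for n,p,y in(("bot near front?",(220,372),.046),("bot far",(300,333),-.046),("top near rear",(229,180),.046),("top near front",(244,196),.046)):
    q,r=ray(s,330+p[0]/4,80+p[1]/4)
    for off in((-.004,0) if 'bot' in n else (0,)):
        yy=(P-seat)@yr+y+off;X=q+r*((yy-(q-seat)@yr)/(r@yr));print(n,off,((X-seat)@xr*1e3).round(1),(X[2]*1e3).round(1))
h=cv2.cvtColor(s["image"],cv2.COLOR_BGR2HSV)
a=blob(s["image"],(380,100,415,135),"orange");print(a[2].round(1).tolist())
E
```

```text
tcp rack -0.022331422045631412 0.0022713471897945277 0.25395575071022447
bot near front? -0.004 -18.3 137.4
bot near front? 0 -20.2 140.0
bot far -0.004 -22.2 118.9
bot far 0 -24.0 121.3
top near rear 0 -18.5 249.1
top near front 0 -27.2 242.6
[[382.9, 122.9], [403.6, 106.3], [409.7, 113.9], [389.0, 130.4]]
```

```bash
python3 - <<'E'
from cell import arm
from h import *
s=arm.get_image("scene");o=arm.observe();R=Ro.from_rotvec(o["ee_rot"]).as_matrix();P=o["position"]
for ph in(-6,-3,0,3,6):
  for dz in(-.009,):
    c,sn=np.cos(np.radians(ph)),np.sin(np.radians(ph));u=c*R[:,0]+sn*R[:,2];w=-sn*R[:,0]+c*R[:,2]
    T=P+dz*R[:,2]
    f=lambda i,j,k:((proj(s,T+i*.046*u+j*.120*w+k*.005*R[:,1])-[330,80])*4).round(0).tolist()
    print(ph,"topnear rear",f(1,0,1),"front",f(1,0,-1),"botnear front",f(1,1,-1),"botnear rear",f(1,1,1),"topfar front",f(-1,0,-1),"botfar front",f(-1,1,-1))
E
```

```text
-6 topnear rear [228.0, 146.0] front [246.0, 150.0] botnear front [229.0, 373.0] botnear rear [212.0, 368.0] topfar front [326.0, 103.0] botfar front [306.0, 313.0]
-3 topnear rear [227.0, 151.0] front [246.0, 155.0] botnear front [235.0, 372.0] botnear rear [218.0, 368.0] topfar front [327.0, 98.0] botfar front [311.0, 305.0]
0 topnear rear [227.0, 156.0] front [246.0, 159.0] botnear front [240.0, 371.0] botnear rear [223.0, 366.0] topfar front [327.0, 94.0] botfar front [316.0, 297.0]
3 topnear rear [227.0, 160.0] front [245.0, 164.0] botnear front [246.0, 369.0] botnear rear [229.0, 365.0] topfar front [327.0, 90.0] botfar front [321.0, 288.0]
6 topnear rear [227.0, 165.0] front [246.0, 168.0] botnear front [251.0, 367.0] botnear rear [234.0, 362.0] topfar front [327.0, 85.0] botfar front [326.0, 279.0]
```

```bash
for i in 1 2 3 4; do echo '[[[0,0.0003,0.004],0,0],[[0,0.0003,0.004],0,0],[[0,0,0],0,0]]' | python3 nudge.py 18 | grep -E 'pos|force: \[|width'; done;python3 st.py .4289 .1666 .248
```

```text
position: [0.4285, 0.1663, 0.2451]
force: [-0.5, -0.9, -1.8]
width: 0.107
position: [0.4288, 0.1659, 0.2368]
force: [0.5, 0.4, -2.4]
width: 0.103
position: [0.4291, 0.1658, 0.2288]
force: [-0.6, -0.0, -3.1]
width: 0.102
position: [0.4295, 0.1655, 0.2209]
force: [0.8, -0.0, -2.7]
width: 0.103
t 18.95 p [0.4295 0.1655 0.2209] yaw 95.01 F [ 0.8 -0.  -2.7] M [ 0.08 -0.16  0.01] w 9.4 g 17.9 q7 -0.35 [ 0.0003 -0.0014 -0.0271]
```

```bash
for i in 1 2 3; do echo '[[[0,0.0001,0.004],0,0],[[0,0,0],0,0]]' | python3 nudge.py 18 | grep -E 'pos|force: \[|width'; done;python3 st.py .4289 .1666 .248
```

```text
position: [0.4296, 0.1654, 0.217]
force: [0.7, -0.7, -3.1]
width: 0.105
position: [0.4296, 0.1654, 0.213]
force: [0.1, -0.3, -2.7]
width: 0.11
position: [0.4296, 0.1652, 0.209]
force: [-0.2, -0.6, -2.7]
width: 0.105
t 19.55 p [0.4296 0.1652 0.209 ] yaw 95.02 F [-0.2 -0.6 -2.7] M [ 0.01 -0.19 -0.03] w 9.6 g 17.9 q7 -0.35 [ 0.0002 -0.0017 -0.039 ]
```

```bash
for i in 1 2 3; do echo '[[[0,-0.0025,0.001],0,0],[[0,-0.0025,0.001],0,0],[[0,0,0],0,0]]' | python3 nudge.py 15 | grep -E 'pos|force: \[|width'; done;python3 st.py .4289 .1666 .248
```

```text
position: [0.4246, 0.1648, 0.2076]
force: [0.7, 0.5, -2.6]
width: 0.103
position: [0.4196, 0.1643, 0.2058]
force: [1.5, 0.4, -2.1]
width: 0.108
position: [0.4142, 0.1637, 0.2037]
force: [1.7, -0.6, -2.1]
width: 0.105
t 20.45 p [0.4142 0.1637 0.2037] yaw 95.02 F [ 1.7 -0.6 -2.1] M [ 0.07 -0.65  0.02] w 9.7 g 15.8 q7 -0.37 [ 0.0002  0.0135 -0.0447]
```

```bash
for i in 1 2 3 4; do echo '[[[0,-0.002,0.001],0,0],[[0,-0.002,0.001],0,0],[[0,0,0],0,0]]' | python3 nudge.py 12 | grep -E 'pos|force: \[|width'; done;python3 st.py .4289 .1666 .248
```

```text
position: [0.4102, 0.1633, 0.2018]
force: [1.3, 0.5, -2.2]
width: 0.11
position: [0.4062, 0.1629, 0.2]
force: [1.9, -0.2, -1.4]
width: 0.107
position: [0.4022, 0.1625, 0.1981]
force: [2.2, 0.3, -2.1]
width: 0.109
position: [0.3982, 0.1621, 0.1962]
force: [1.5, 0.6, -3.5]
width: 0.109
t 21.65 p [0.3982 0.1621 0.1962] yaw 95.02 F [ 1.5  0.6 -3.5] M [ 0.06 -0.68  0.03] w 10.0 g 12.8 q7 -0.39 [ 0.0002  0.0294 -0.0527]
```

```bash
python3 - <<'E'
from cell import arm
from h import *
s=arm.get_image("scene")
cv2.imwrite("pics/p6.png",cv2.resize(s["image"][95:230,335:470],(600,600),interpolation=cv2.INTER_CUBIC))
E
```

```text
(no output)
```

View pics/p6.png

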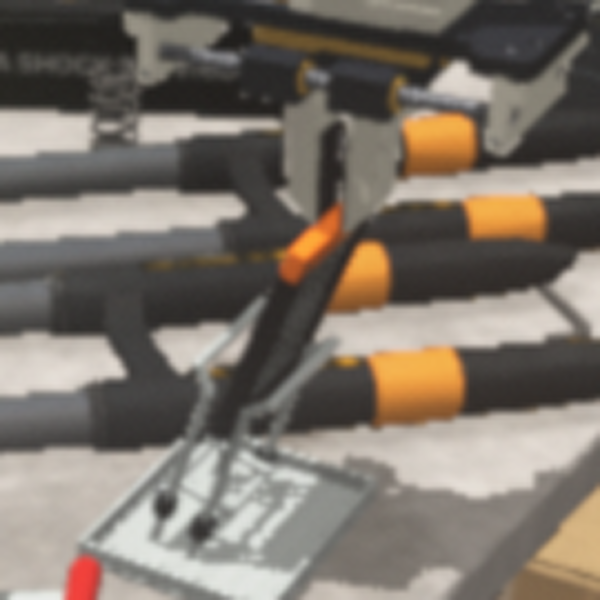

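The cassette is between the hoops and leaning with them; its rail is at (310,245) and its lower end at about (225,425). I'll lower it along the lean and feel for the shelf.

```bash
for i in 1 2 3 4 5; do echo '[[[0,0.0018,0.0038],0,0],[[0,0.0015,0.0038],0,0],[[0,0,0],0,0]]' | python3 nudge.py 12 | grep -E 'pos|force: \[|width'; done;python3 st.py .4289 .1666 .248
```

```text
position: [0.4016, 0.162, 0.188]
force: [1.6, 0.1, -2.7]
width: 0.106
position: [0.4046, 0.162, 0.1804]
force: [2.0, 0.5, -2.8]
width: 0.106
position: [0.4077, 0.1621, 0.1728]
force: [1.6, -0.1, -2.8]
width: 0.107
position: [0.4108, 0.1622, 0.1651]
force: [0.8, -0.4, -1.9]
width: 0.107
position: [0.4137, 0.1622, 0.1573]
force: [0.2, -0.2, -2.7]
width: 0.11
t 23.2 p [0.4137 0.1622 0.1573] yaw 95.02 F [ 0.2 -0.2 -2.7] M [ 0.02 -0.29  0.03] w 10.1 g 11.6 q7 -0.34 [ 0.0002  0.0127 -0.0911]
```

```bash
for i in 1 2 3 4 5; do echo '[[[0,0.0009,0.0028],0,0],[[0,0,0],0,0]]' | python3 nudge.py 12 | grep -E 'pos|force: \[|width'; done;python3 st.py .4289 .1666 .248
```

```text
position: [0.4147, 0.1622, 0.1548]
force: [0.2, -0.0, -2.0]
width: 0.112
position: [0.4155, 0.1622, 0.152]
force: [0.8, -0.5, -2.3]
width: 0.107
position: [0.4164, 0.1622, 0.1492]
force: [0.2, -0.5, -2.1]
width: 0.108
position: [0.4175, 0.1621, 0.1473]
force: [-2.8, -2.3, 11.7]
width: 0.113
position: [0.4186, 0.1624, 0.1451]
force: [-4.8, -3.2, 17.3]
width: 0.116
t 24.2 p [0.4186 0.1624 0.1451] yaw 95.0 F [-4.8 -3.2 17.3] M [-0.64  0.89 -0.01] w 10.6 g 13.0 q7 -0.33 [ 0.0002  0.0076 -0.1032]
```

Shelf contact at TCP z ≈ 148 mm. I'll ease the pressure and loosen the grip softly so the cassette settles before I release it.

```bash
echo '[[[0,-0.0003,-0.0008],0,0],[[0,0,0],0,0]]' | python3 nudge.py 6; echo '[[[0,0,0],0,0],[[0,0,0],0,0],[[0,0,0],0,0]]' | python3 nudge.py 3; python3 st.py .4289 .1666 .248; python3 - <<'E'
from cell import arm
from h import *
s=arm.get_image("scene");h=cv2.cvtColor(s["image"],cv2.COLOR_BGR2HSV);x0,y0=370,140
m=cv2.inRange(h,(7,140,90),(20,255,255))[y0:200,x0:440]
n,l,st,c=cv2.connectedComponentsWithStats(m);print(st[1:].tolist(),(c[1:]+[x0,y0]).round(1).tolist())
a=np.radians(5);xr=np.array([np.cos(a),np.sin(a),0]);yr=np.array([-np.sin(a),np.cos(a),0]);seat=np.array([.451,.1665,.026])
for S in(.12,.133): print([proj(s,seat+(S)*np.array([-.2588*xr[0],-.2588*xr[1],.9659])+y*yr).round(1).tolist() for y in(.046,0,-.046)])
E
```

```text
clock: 24.4
position: [0.4181, 0.1623, 0.1451]
ee_rot: [2.12, 2.314, -0.066]
force: [-1.5, -0.5, 6.9]
width: 0.123
gripper_force: 6.6
clock: 24.7
position: [0.4178, 0.1623, 0.1449]
ee_rot: [2.121, 2.314, -0.067]
force: [-3.0, -1.1, 6.1]
width: 0.123
gripper_force: 3.4
t 24.7 p [0.4178 0.1623 0.1449] yaw 95.02 F [-3.  -1.1  6.1] M [-0.34  0.33  0.01] w 11.4 g 3.4 q7 -0.33 [ 0.0002  0.0083 -0.1034]
[[39, 9, 14, 16, 149], [20, 19, 12, 17, 104], [48, 33, 22, 17, 297], [41, 36, 5, 2, 6]] [[416.7, 157.0], [395.6, 167.0], [428.6, 181.4], [412.8, 176.2]]
[[390.1, 173.1], [399.9, 164.1], [409.1, 155.6]]
[[391.9, 168.4], [401.8, 159.4], [410.9, 151.0]]
```

```bash
echo '[[[0,0,0],0,0.16],[[0,0,0],0,0.2],[[0,0,0],0,0.25],[[0,0,0],0,0.3],[[0,0,0],0,0.35]]' | python3 nudge.py;python3 st.py .4289 .1666 .248; echo '[[[0,0,-0.005],0,0.4],[[0,0,-0.01],0,0.4],[[0,0,-0.03],0,0.4],[[0,0,-0.05],0,0.4],[[0,0,-0.05],0,0.4],[[0,-0.03,-0.03],0,0.4],[[0,0,0],0,0.4],[[0,0,0],0,0.4]]' | python3 nudge.py; python3 st.py .4289 .1666 .248; python3 - <<'E'
from cell import arm
from h import *
s=arm.get_image("scene");t=arm.get_image("top");x0,y0=370,140
a=blob(s["image"],(375,145,412,185),"orange");print(a[0],a[1],a[2].round(1).tolist())
E
```

```text
clock: 25.25
position: [0.4178, 0.1623, 0.1445]
ee_rot: [2.12, 2.314, -0.068]
force: [-0.1, -0.5, -0.3]
width: 0.33
gripper_force: 0.0
t 25.25 p [0.4178 0.1623 0.1445] yaw 95.02 F [-0.1 -0.5 -0.3] M [ 0.02 -0.18 -0.02] w 30.4 g 0.0 q7 -0.33 [ 1.000e-04  8.300e-03 -1.038e-01]
clock: 26.05
position: [0.3927, 0.1657, 0.3215]
ee_rot: [2.12, 2.314, -0.063]
force: [-0.4, -0.5, -0.6]
width: 0.402
gripper_force: 0.0
t 26.05 p [0.3927 0.1657 0.3215] yaw 95.05 F [-0.4 -0.5 -0.6] M [-0.03 -0.2   0.01] w 37.0 g 0.0 q7 -0.44 [-0.0001  0.0382  0.0725]
[402.04621849 161.41596639] 238 [[388.1, 173.2], [405.0, 146.2], [417.3, 153.9], [400.4, 180.9]]
```

```bash
echo '[[[-0.04,0,-0.01],0,0.4],[[-0.045,0,0],0,0.4],[[-0.045,0,0],0,0.4],[[-0.045,0,0],0,0.4],[[-0.045,0,0],0,0.4],[[-0.045,0,0],0,0.4],[[-0.045,0,0],0,0.4],[[-0.03,0,0],0,0.4],[[0,0,0],0,0.4]]' | python3 nudge.py; python3 - <<'E'
from cell import arm
from h import *
s=arm.get_image("scene");t=arm.get_image("top")
a=blob(s["image"],(375,140,412,185),"orange");b=blob(t["image"],(370,225,440,275),"orange")
print(a,b);print(tri(s,a[0],t,b[0]))
c=b[2];print([onz(t,*p,.155).round(4).tolist() for p in c])
r=blob(s["image"],(310,190,360,250),"red");rt=blob(t["image"],(300,235,345,280),"red");print("bar",tri(s,r[0],t,rt[0]))
m=cv2.inRange(cv2.cvtColor(s["image"],cv2.COLOR_BGR2HSV),(7,140,90),(20,255,255))[145:185,378:425]
print("\n".join("".join(".#"[v>0] for v in row) for row in m))
E
```

```text
clock: 27.05
position: [0.4218, -0.1773, 0.3401]
ee_rot: [2.129, 2.306, -0.072]
force: [0.2, 0.3, -0.0]
width: 0.401
gripper_force: 0.0
(array([402.04564315, 161.47717842]), np.int32(241), array([[388.12359619, 173.20224762],
       [404.97752762, 146.23595667],
       [417.29213333, 153.93258667],
       [400.4382019 , 180.89887619]])) (array([415.18844985, 259.61094225]), np.int32(329), array([[390.55529785, 258.7011795 ],
       [438.96823883, 253.69293213],
       [439.67059326, 260.48234558],
       [391.25765228, 265.49059296]]))
(array([0.416221  , 0.16306042, 0.14932784]), [np.float64(0.3416051193021416), np.float64(0.34160511930228005)])
[[0.4183, 0.2087, 0.155], [0.4267, 0.121, 0.155], [0.4145, 0.1202, 0.155], [0.4061, 0.2078, 0.155]]
bar (array([0.42721391, 0.32478632, 0.05634673]), [np.float64(0.9772047594284968), np.float64(0.9772047594285879)])Traceback (most recent call last):
  File "<stdin>", line 9, in <module>
  File "<stdin>", line 9, in <genexpr>
  File "<stdin>", line 9, in <genexpr>
TypeError: string indices must be integers, not 'numpy.bool'
```

```bash
python3 - <<'E'
from cell import arm
from h import *
s=arm.get_image("scene");t=arm.get_image("top")
m=cv2.inRange(cv2.cvtColor(s["image"],cv2.COLOR_BGR2HSV),(7,140,90),(20,255,255))[140:190,378:425]
for row in m: print("".join("#" if v else "." for v in row))
a=np.radians(5);xr=np.array([np.cos(a),np.sin(a),0]);yr=np.array([-np.sin(a),np.cos(a),0]);seat=np.array([.451,.1665,.026]);w=np.array([-.2588*xr[0],-.2588*xr[1],.9659]);nn=.9659*xr+np.array([0,0,.2588])
for ph in(0,-4,4):
  sn=np.sin(np.radians(ph))
  print(ph,[(proj(s,seat+(.131+y*sn)*w+k*.005*nn+y*yr)-[378,140]).round(1).tolist() for y in(.046,-.046) for k in(-1,1)])
E
```

```text
...............................................
...............................................
...............................................
...............................................
...............................................
...............................................
...............................................
...............................................
...............................................
..................................########.....
.........................##################....
...................####.####################...
...................####..###################...
..........................###################..
..........................###################..
..........................###################..
.........................####################..
........................#####################..
.......................######################..
......................#######################..
.....................########################..
....................########################...
...................###########.#############
[... 776 characters left out ...]
.....................................######
.........................................######
.........................................######
..........................................#####
..........................................#####
..........................................#####
..........................................#####
..........................................#####
..........................................#####
..........................................#####
..........................................#####
0 [[15.7, 30.3], [11.6, 28.0], [34.6, 12.8], [30.7, 10.7]]
-4 [[15.2, 31.4], [11.2, 29.1], [35.1, 11.6], [31.2, 9.6]]
4 [[16.2, 29.1], [12.1, 26.8], [34.1, 13.9], [30.3, 11.8]]
```

```bash
python3 -c "
from cell import arm
print(arm.sign_off())"
```

```text
the job is handed in; nothing more can be done
None
```

I pressed the lever to its stop, drew the cassette out along the slot, stood it orange edge up on the rack's shelf between the hoops, let go, and handed the job in at about 27 s; no verdict was returned.

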